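# Seat a tapered filter cartridge in a water jug

### The arm

A 6-joint arm with a two-finger parallel gripper is mounted at the origin on a cart in front of the work surface, level with it; the furniture and walls round the work are solid. World frame = base frame: x ahead of the robot, y to its left, z up, the work surface at z = 0. Lengths are in m, angles in rad, forces in N, time in s.
With the tool pointing down it reaches from about 0.35 to 1 m from the base axis. Payload 7.1 kg.
Tool frame: the origin (TCP) lies between the finger pads; the fingertips stand 25 mm ahead of it and the grasp point (between the pads) lies 6 mm ahead of it; z points along the fingers, y is the line along which they close (so a half turn about z gives the same grasp; the last joint's range is limited). The gripper opens to 85 mm and grips with 20 to 120 N. Pads are 22 mm wide; open, the fingers measure 114 mm over their backs; the gripper's body (76 mm by 85 mm) begins 54 mm behind the grasp point. The pads swing forward as they close: fully open they stand 13 mm farther back than shut.
Start: joints at [1.238, 0.423, 1.63, -0, 1.089, -0.019], TCP at [0.193, 0.594, 0.219] pointing down, gripper open.
Joint ranges: [-3, 3], [-0.9, 2.11], [0.09, 2.58], [-1.31, 4.45], [0.11, 2.69], [-2.54, 2.54]. Speed limits (rad/s): [2.39, 2.39, 3.01, 3.14, 3.14, 3.14].

### API

Orientations are given as a rotation vector (axis times angle).
In Python, from bench import r gives the robot as it stands.
- The arm moves only by the shell command python3 -m jog 'ROWS' [FORCE]. ROWS is JSON, one flat list of numbers, 7 for each row, row after row: the turn, a rotation vector about the tool's x, y, z in rad, then the shift along the tool's x, y, z in m, then the closure, from -1 (fully open) to 1 (shut), so that 0 is half open. In form: [rx, ry, rz, tx, ty, tz, jaw, rx, ry, rz, tx, ty, tz, jaw, ...]. A call has 1 to 12 rows; each row shifts and turns the commanded pose from where the row before left it, along the tool's axes as they then stand; what a row does not reach is not made up. A row lasts 1/8 s, in which the tool goes at most 62.5 mm and 10.7 degrees, less where a joint would pass 70% of its speed; a pose out of reach is approached as far as the arm can. A call with a gripper value outside its range is refused whole. The fingers move at their own pace and stop on an object; FORCE is the grip in N (left out, the last holds). Time passes only in rows, so rows that do not move let the fingers close. It gives the time, the measured TCP pose, the force, the opening and the grip force at its end, in the units of the state.
- r.observe(): the state, without advancing time (a new reading comes with each control period).
- r.camera(name): name is "scene" or "side" or "wrist"; returns (picture, depth): 384x512x3 uint8, red, green, blue; 384x512 float32, m along the optical axis (not along the pixel's ray), 0 where there is no reading.
- r.get_calibration(name): a dict with "K" (3x3 intrinsics, pixels), "view" (4x4, takes a point from world to camera coordinates). Camera axes: x right, y down, z forward; pixel columns grow to the right and rows downward; lengths in m; the calibration is good to about 2 mm. The wrist camera is an equidistant fisheye: a pixel r from the principal point sees the ray r / f radians off the axis. A picture is of the moment at which its call begins: read the wrist's pose just before it. get_calibration takes no time and is no camera call; for the wrist camera it gives the pose at the moment of the call.
- r.finish_job(): hands the job in; it is judged then, once.
The state is a dict: "time_s": time; "qpos": joint angles; "qd": joint speeds; "joint_torque": joint torques, N m; "tool_pos": TCP position; "tool_rot": TCP orientation; "force": force on the tool from outside, world axes, zero at the start; "wrist_torque": the same for the moment, N m; "gripper_width": finger opening in m; "finger_force": force on a finger pad.
Only numpy, scipy, OpenCV 4.12 (cv2) and the standard library are available. Lean on these libraries where they do the work, as an engineer would, in place of code of your own. Each camera call takes 0.05 s, during which the arm holds its last target. There are 200 camera calls.

### The job

Fit the tapered white filter cartridge into the tapered socket of the water-filter jug and let go of it so that it centres itself there. Then push straight down on it: the socket slides down with it until the cartridge lands on the hard rest inside the jug. Feel for that, keep a firm push of about 15 N on it for a second (never more than 25 N, or the jug cracks), and leave it upright and fully home. Do not disturb the mug, the tin or the salt shaker.

Things in the scene. Friction and masses are not known exactly. Their poses are not given: they have to be found in the camera images.
- cartridge_center (a point): Loose white filter cartridge, 0.15 kg, 76 mm high, upright. From below: a 40 mm high cone (diameter 36 mm at the bottom, 62 at the top), a 4 mm flange 76 mm in diameter, a flat grip fin 44 long, 12 thick, 32 high. The point is on the axis, 38 mm above the bottom: flange 2 to 6 mm, fin 6 to 38 mm above it. x along the fin's length, y across it, z up.
- filter_jug: Clear glass water-filter jug, firmly standing, unyielding: 154 mm in diameter, 132 mm high, white handle on its -y side reaching 120 mm from the axis. Origin at the centre of its underside, z up. Inside the mouth a white deck, top 124 mm above the origin, with a central 80 mm hole that holds the sliding collar.
- collar_rim (a point): Centre of the upper rim of the grey collar in the jug's deck, z up. The collar is 73 mm over its rim and 40 mm high, with a conical socket open below, 64 mm wide at the rim, 38 at the bottom. It fits the cartridge's cone with about 1 mm of play all round; fully nested, the cartridge's flange rests on the rim and its centre point is about 2 mm below this point.
- collar (a joint): How far the collar has slid down, m: 0 with its rim 17 mm above the deck. Starts at 0 to 0.002. Moves straight down only, against a friction of 3 to 7 N, stays where it is left, carries the cartridge's weight. The cartridge lands on the hard rest inside when this is anywhere from 0.005 to 0.014: it differs from jug to jug; there it stops dead and the force rises sharply.
- mug: Loose striped mug, 80 mm wide, 93 mm high; bystander. Origin at its underside, z up.
- tin: Loose food tin, 75 mm in diameter, 58 mm high; bystander. Origin at the centre of its underside, z up.
- salt: Loose salt shaker, 44 mm in diameter, 90 mm high; bystander. Origin at the centre of its underside, z up.
Things that resemble listed ones, but are neither listed nor needed, are in the scene too. Leave any black or green look-alike of the part that bears cartridge_center alone.

How it is judged:
On the way, in this order (a step that is already met when the one before it is completed fails the run):
1. the cartridge stands nested in the collar, upright and centred, let go by the fingers (horizontal distance between cartridge_center and collar_rim below 0.0025 m and z of cartridge_center in the frame of collar_rim between -0.0045 and 0.0015 m and angle between cartridge_center's own z axis and vertical below 0.06 rad and contact force between the fingers and cartridge below 0.3 N and linear speed of cartridge below 0.01 m/s), for 0.2 s.
2. pushed down: the cartridge has landed on the rest and is pressed on the jug with more than 10 N, for half a second (horizontal distance between cartridge_center and collar_rim below 0.0025 m and z of cartridge_center in the frame of collar_rim between -0.0045 and 0.0015 m and angle between cartridge_center's own z axis and vertical below 0.06 rad and value of joint collar above 0.0045 m and contact force between cartridge and filter_jug above 10 N), for 0.5 s.
At the end, for the whole second after the job is handed in: The cartridge is at rest in the collar: axis within 2.5 mm of the collar's, upright within 0.06 rad, its centre point 4.5 mm below to 1.5 mm above the rim, with the collar more than 4.5 mm down (horizontal distance between cartridge_center and collar_rim below 0.0025 m and z of cartridge_center in the frame of collar_rim between -0.0045 and 0.0015 m and angle between cartridge_center's own z axis and vertical below 0.06 rad and value of joint collar above 0.0045 m and linear speed of cartridge below 0.01 m/s); the robot touches nothing.
It fails at once if the cartridge is pushed on the jug or its collar with more than 25 N (contact force between cartridge and filter_jug above 25 N).
It fails at once if the fingers push on the jug with more than 25 N (contact force between the fingers and filter_jug above 25 N).
It fails at once if the mug is knocked over or shifted by more than 30 mm (distance of mug from where it was at the start of the episode above 0.03 m or angle between mug's own z axis and vertical above 0.35 rad).
It fails at once if the tin is knocked over or shifted by more than 30 mm (distance of tin from where it was at the start of the episode above 0.03 m or angle between tin's own z axis and vertical above 0.35 rad).
It fails at once if the salt shaker is knocked over or shifted by more than 30 mm (distance of salt from where it was at the start of the episode above 0.03 m or angle between salt's own z axis and vertical above 0.35 rad).
It also fails if it takes over 56 s, if anything falls off the work surface, if the arm or the gripper's body presses on something with over 40 N, if the wrist force passes 120 N, or if a joint passes its speed limit or range.

## Working session

There is one attempt and no reset: what is moved stays moved. The work goes in short steps, Python scripts to look and compute and a shell command to move; the robot and the scene stay as the last step left them, time stands still between calls to the robot, and variables do not carry over. Pictures are saved under pics/ and viewed, at most 10 in all, crops included, and the job is handed in when it is done.

```bash
mkdir -p pics; cat > h.py <<'E'
import numpy as np, cv2
from bench import r
def shot(n):
    c=r.get_calibration(n); p,d=r.camera(n); return p,d,np.array(c["K"]),np.array(c["view"])
def pts(d,K,V,wrist=False):
    v,u=np.mgrid[:384,:512].astype(float)
    x=(u-K[0,2]);y=(v-K[1,2])
    if wrist:
        th=np.hypot(x,y)/K[0,0]; s=np.tan(th)/np.maximum(np.hypot(x,y),1e-9); X,Y=x*s,y*s
    else: X,Y=x/K[0,0],y/K[1,1]
    P=np.stack([X*d,Y*d,d],-1)
    return (P-V[:3,3])@V[:3,:3]
E
python3 - <<'E'
from h import *
for n in ("scene","side","wrist"):
    p,d,K,V=shot(n); np.savez(f"{n}0.npz",p=p,d=d,K=K,V=V)
    cv2.imwrite(f"pics/{n}0.png",p[...,::-1])
    print(n,K.tolist(),(-V[:3,:3].T@V[:3,3]).round(3))
print(r.observe())
a=cv2.imread("pics/scene0.png");b=cv2.imread("pics/side0.png")
cv2.imwrite("pics/both.png",np.vstack([a,b])[:,:] if 0 else cv2.resize(np.hstack([a,b]),(800,300)))
E
```

```text
scene [[365.9604477943839, 0.0, 256.2326215179784], [0.0, 365.9604477943839, 197.7155639517456], [0.0, 0.0, 1.0]] [ 0.191 -0.414  0.785]
side [[388.76197291544935, 0.0, 250.94793933256372], [0.0, 388.76197291544935, 193.00895187272658], [0.0, 0.0, 1.0]] [ 0.236 -0.653  0.734]
wrist [[297.3186396354542, 0.0, 257.86041555417984], [0.0, 297.3186396354542, 194.56955631740362], [0.0, 0.0, 1.0]] [0.112 0.62  0.372]
{'time_s': 0.15, 'qpos': array([ 1.23799027e+00,  4.23705975e-01,  1.63052400e+00,  1.37795639e-05,
        1.08859416e+00, -1.89785165e-02]), 'qd': array([ 0.00029035, -0.00281186, -0.00280314, -0.00159889,  0.00176276,
       -0.00069779]), 'joint_torque': array([-4.82270207e-05, -5.57771266e+01, -2.82017487e+01, -1.44796303e-05,
        4.79907045e-03, -3.20391189e-05]), 'tool_pos': array([0.19275041, 0.59406193, 0.21799512]), 'tool_rot': array([-4.90912990e-01, -3.10276905e+00,  1.90106627e-03]), 'force': array([ 0.34608136, -0.40364661,  0.13441076]), 'wrist_torque': array([0.02861212, 0.02593948, 0.00882237]), 'finger_force': 0.0, 'gripper_width': 0.08528225533200663}
```

View pics/scene0.png

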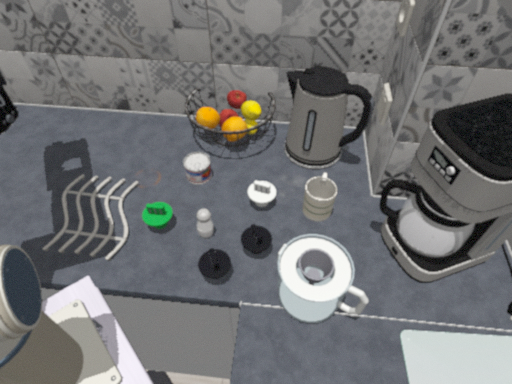

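View pics/side0.png

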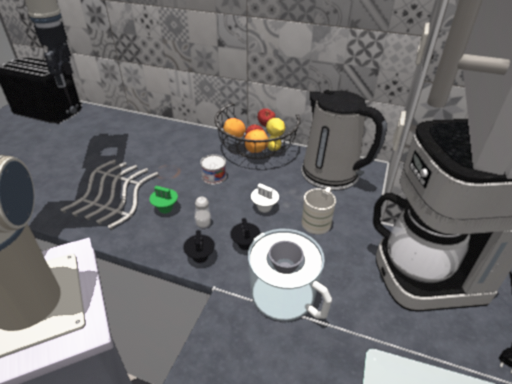

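Scene view: four candidates resemble the cartridge: white (262,192), green (158,214), black (215,264) and black (257,239). Only the white one fits the description. In the side view it is at (265,198). The jug is at (316,275) in scene and (287,272) in side. The mug (319,197), tin (197,167) and salt (205,222) are in scene pixels. Next I measure the white cartridge and the collar.

```bash
python3 - <<'E'
from h import *
box={"scene":((238,170,288,218),(290,235,345,300)),"side":((242,175,290,222),(255,228,320,290))}
crops=[]
for n in box:
    z=np.load(n+"0.npz");p,d,K,V=[z[k] for k in "pdKV"]
    P=pts(d,K,V)
    hsv=cv2.cvtColor(p,cv2.COLOR_RGB2HSV)
    (a,b,c,e),(a2,b2,c2,e2)=box[n]
    Q=P[b:e,a:c].reshape(-1,3);w=((hsv[b:e,a:c,2]>140)&(hsv[b:e,a:c,1]<60)).ravel()
    for lo,hi in((.034,.05),(.068,.085)):
        S=Q[(Q[:,2]>lo)&(Q[:,2]<hi)]; 
        (cx,cy),sz,an=cv2.minAreaRect(S[:,:2].astype(np.float32))
        (ex,ey),rr=cv2.minEnclosingCircle(S[:,:2].astype(np.float32))
        print(n,"cart",lo,len(S),np.median(S,0).round(4),"rect",round(cx,4),round(cy,4),np.round(sz,4),round(an,1),"circ",round(ex,4),round(ey,4),round(rr,4))
    Q=P[b2-10:e2+10,a2-20:c2+20].reshape(-1,3)
    print(n,"jug z hist",np.histogram(Q[:,2],np.arange(.09,.16,.004)))
    S=Q[(Q[:,2]>.135)&(Q[:,2]<.15)]
    if len(S)>8:
        (ex,ey),rr=cv2.minEnclosingCircle(S[:,:2].astype(np.float32)); print(" collar",len(S),np.median(S,0).round(4),round(ex,4),round(ey,4),round(rr,4))
    for nm,(u,v) in {"scene":dict(mug=(319,185),tin=(197,160),salt=(204,213),bl1=(215,262),bl2=(257,238),gr=(158,213)),"side":dict(mug=(318,195),tin=(213,162),salt=(202,203),bl1=(198,246),bl2=(243,235),gr=(164,195))}[n].items(): print(nm,P[v,u].round(3),end=" ")
    print()
    for (A,B,C,E) in box[n]:
        crops.append(cv2.resize(p[B-8:E+8,A-8:C+8,::-1],(390,295),interpolation=cv2.INTER_CUBIC))
cv2.imwrite("pics/crop.png",np.vstack([np.hstack(crops[:2]),np.hstack(crops[2:])]))
E
```

```text
scene cart 0.034 340 [0.597  0.0603 0.0443] rect 0.6078 0.0694 [0.073  0.0752] 70.9 circ 0.6088 0.0697 0.0388
scene cart 0.068 83 [0.6072 0.0693 0.0749] rect 0.6082 0.0701 [0.0131 0.0434] 32.2 circ 0.6095 0.0712 0.0221
scene jug z hist (array([  59,  139,   70,   96,  107,  118,  137,  236, 2236,  391,  521,
        111,  201,   26,    0,    0,    0]), array([0.09 , 0.094, 0.098, 0.102, 0.106, 0.11 , 0.114, 0.118, 0.122,
       0.126, 0.13 , 0.134, 0.138, 0.142, 0.146, 0.15 , 0.154, 0.158]))
 collar 295 [ 0.5259 -0.2044  0.1399] 0.5168 -0.2097 0.075
mug [ 0.732 -0.019  0.06 ] tin [0.533 0.268 0.054] salt [0.431 0.074 0.089] bl1 [ 0.379 -0.046  0.077] bl2 [ 0.494 -0.049  0.067] gr [0.354 0.172 0.052] 
side cart 0.034 285 [0.5968 0.0597 0.0441] rect 0.6048 0.0657 [0.0652 0.0718] 65.9 circ 0.6068 0.0706 0.0381
side cart 0.068 87 [0.6035 0.0659 0.0752] rect 0.5643 0.0214 [0.1516 0.0413] 49.5 circ 0.5546 0.0297 0.076
side jug z hist (array([  74,   93,   83,  132,  145,  160,  193,  249, 1933,  366,  493,
         93,  191,   15,    0,    0,    0]), array([0.09 , 0.094, 0.098, 0.102, 0.106, 0.11 , 0.114, 0.118, 0.122,
       0.126, 0.13 , 0.134, 0.138, 0.142, 0.146, 0.15 , 0.154, 0.158]))
 collar 271 [ 0.5194 -0.2022  0.1396] 0.506 -0.224 0.0566
mug [ 0.723 -0.015  0.075] tin [0.532 0.27  0.052] salt [0.431 0.07  0.085] bl1 [ 0.38  -0.047  0.065] bl2 [ 0.493 -0.047  0.053] gr [0.356 0.171 0.059]
```

View pics/crop.png

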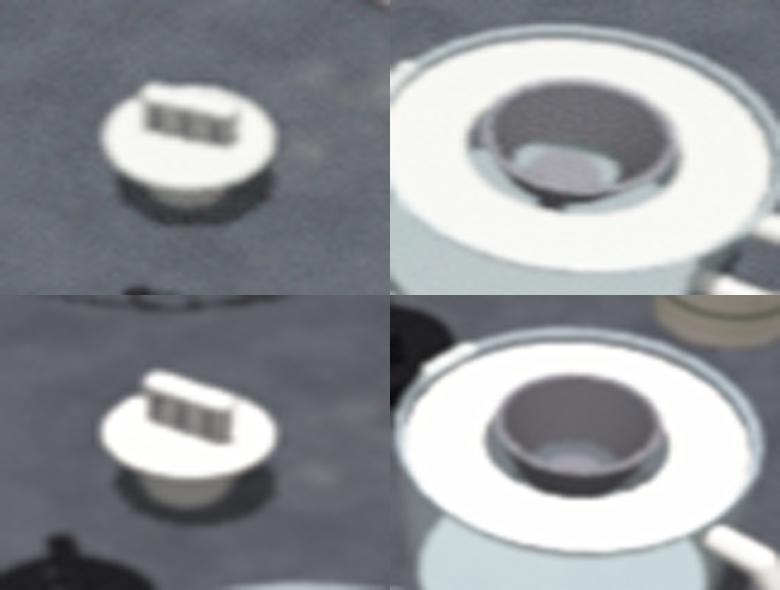

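Crop: the white cartridge is upright with its flange and diagonal fin visible, and the grey conical collar stands open in the jug's deck. The white piece is therefore the target. Next I work out the move to hover over it.

```bash
cat >> h.py <<'E'
from scipy.spatial.transform import Rotation as R
def go(xyz,ydeg=None):
    "print the turn/shift in tool axes to bring TCP to xyz, tool down, tool y along ydeg (mod 180)"
    o=r.observe();Rt=R.from_rotvec(o["tool_rot"]).as_matrix();p=o["tool_pos"]
    y=np.degrees(np.arctan2(Rt[1,1],Rt[0,1])); 
    print("t",o["time_s"],"tcp",p.round(4),"toolz",Rt[:,2].round(4),"ydeg",y.round(2),"F",o["force"].round(2),"w",round(o["gripper_width"],4),"q6",o["qpos"][[0,5]].round(3))
    if ydeg is None: G=Rt
    else:
        dd=(ydeg-y+90)%180-90; a=np.radians(y+dd); yy=np.array([np.cos(a),np.sin(a),0]); zz=np.array([0,0,-1.]); G=np.stack([np.cross(yy,zz),yy,zz],1)
    rv=R.from_matrix(Rt.T@G).as_rotvec()
    print("turn",rv.round(4),"shift before turn",(Rt.T@(np.array(xyz)-p)).round(4),"shift after turn",(G.T@(np.array(xyz)-p)).round(4))
E
python3 -c "
from h import *
go((.608,.0695,.22),32.2)"
```

```text
t 0.15 tcp [0.1928 0.5941 0.218 ] toolz [-4.0e-04 -1.2e-03 -1.0e+00] ydeg 72.02 F [ 0.35 -0.4   0.13] w 0.0853 q6 [ 1.238 -0.019]
turn [-1.20e-03  4.00e-04  6.95e-01] shift before turn [-0.5569 -0.3708 -0.0016] shift after turn [-0.6652  0.0719 -0.002 ]
```

```bash
python3 -m jog '[0,0,0,-0.025,-0.017,0,-1, 0,0,0,-0.05,-0.033,0,-1, 0,0,0,-0.05,-0.033,0,-1, 0,0,0,-0.05,-0.033,0,-1, 0,0,0,-0.05,-0.033,0,-1, 0,0,0,-0.05,-0.033,0,-1, 0,0,0,-0.05,-0.033,0,-1, 0,0,0,-0.05,-0.033,0,-1, 0,0,0,-0.05,-0.033,0,-1, 0,0,0,-0.05,-0.033,0,-1, 0,0,0,-0.05,-0.033,0,-1, 0,0,0,-0.032,-0.023,0,-1]' 40
python3 -m jog '[0,0,0.174,0,0,0,-1, 0,0,0.174,0,0,0,-1, 0,0,0.174,0,0,0,-1, 0,0,0.173,0,0,0,-1, 0,0,0,0,0,0,-1, 0,0,0,0,0,0,-1]'
python3 - <<'E'
from h import *
go((.608,.0695,.11),32.2)
p,d,K,V=shot("wrist");P=pts(d,K,V,True)
np.savez("w1.npz",p=p,d=d,K=K,V=V)
cv2.imwrite("pics/w1.png",p[...,::-1])
for lo,hi in((.036,.05),(.068,.085)):
    S=P[(P[...,2]>lo)&(P[...,2]<hi)&(np.hypot(P[...,0]-.608,P[...,1]-.0695)<.05)&(p.min(-1)>90)]
    if len(S)>5: print(len(S),S.mean(0).round(4),cv2.minAreaRect(S[:,:2].astype(np.float32)),cv2.minEnclosingCircle(S[:,:2].astype(np.float32)))
E
```

```text
time_s: 1.65
tool_pos: [0.6098, 0.0683, 0.2184]
tool_rot: [0.493, 3.102, -0.0]
force: [0.4, 0.5, -0.3]
gripper_width: 0.0853
finger_force: 0.0
time_s: 2.4
tool_pos: [0.6084, 0.0706, 0.2185]
tool_rot: [-1.514, -2.753, 0.0]
force: [-0.0, -0.4, 0.2]
gripper_width: 0.0854
finger_force: 0.0
t 2.4 tcp [0.6084 0.0706 0.2185] toolz [-3.e-04 -1.e-04 -1.e+00] ydeg 32.39 F [-0.04 -0.36  0.23] w 0.0854 q6 [ 0.096 -0.469]
turn [-0.0003 -0.0001  0.0034] shift before turn [-0.0007 -0.0009  0.1085] shift after turn [-0.0007 -0.0009  0.1085]
2737 [0.6074 0.0745 0.0431] ((0.6086451411247253, 0.07257843017578125), (0.07507552206516266, 0.07398024946451187), 80.41429901123047) ((0.6085425019264221, 0.07271961867809296), 0.038080185651779175)
474 [0.6073 0.074  0.0744] ((0.6082529425621033, 0.07307162135839462), (0.012910577468574047, 0.044384051114320755), 30.37596321105957) ((0.6082468032836914, 0.0730680376291275), 0.022559724748134613)
```

View pics/w1.png

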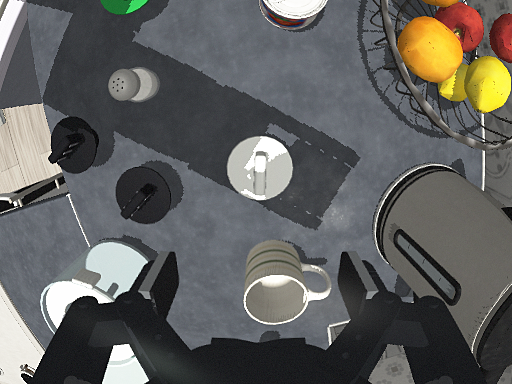

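The wrist view shows the white cartridge at (260,168), with its fin running vertically in the image and the mug (275,290) clear of the fingers. The three views put it at about (0.608, 0.0715), with the fin top at z 0.075. I descend and grip.

```bash
python3 -m jog '[0,0,0.024,0.001,0,0.03,-1, 0,0,0,0,0,0.04,-1, 0,0,0,0,0,0.035,-1, 0,0,0,0,0,0.02,-1, 0,0,0,0,0,0.0135,-1, 0,0,0,0,0,0.008,-1, 0,0,0,0,0,0,-1]' 40
python3 -m jog '[0,0,0,0,0,0,0.3, 0,0,0,0,0,0,1, 0,0,0,0,0,0,1, 0,0,0,0,0,0,1, 0,0,0,0,0,0,1, 0,0,0,0,0,0,1]' 40
python3 -c "
from h import *
go((.608,.0715,.22),31)"
```

```text
time_s: 3.32
tool_pos: [0.6081, 0.0715, 0.0723]
tool_rot: [1.551, 2.732, 0.0]
force: [-1.0, 0.7, 0.2]
gripper_width: 0.0853
finger_force: 0.0
time_s: 4.08
tool_pos: [0.6079, 0.0714, 0.0721]
tool_rot: [-1.551, -2.732, 0.0]
force: [-0.9, 1.1, -0.5]
gripper_width: 0.0001
finger_force: 0.0
t 4.075 tcp [0.6079 0.0714 0.0721] toolz [-0. -0. -1.] ydeg 30.83 F [-0.91  1.12 -0.51] w 0.0001 q6 [ 0.098 -0.44 ]
turn [-0.     0.    -0.003] shift before turn [ 0.000e+00  1.000e-04 -1.479e-01] shift after turn [ 0.000e+00  1.000e-04 -1.479e-01]
```

The gripper closed to 0 with no force, so the grasp missed. I look.

```bash
python3 - <<'E'
from h import *
out=[]
for n,(u,v) in {"scene":(262,190),"side":(265,196)}.items():
    p,d,K,V=shot(n); out.append(cv2.resize(p[v-60:v+40,u-50:u+50,::-1],(390,390),interpolation=cv2.INTER_CUBIC))
cv2.imwrite("pics/miss.png",np.hstack(out))
p,d,K,V=shot("wrist");cv2.imwrite("pics/w2.png",p[...,::-1])
E
```

```text
(no output)
```

View pics/miss.png

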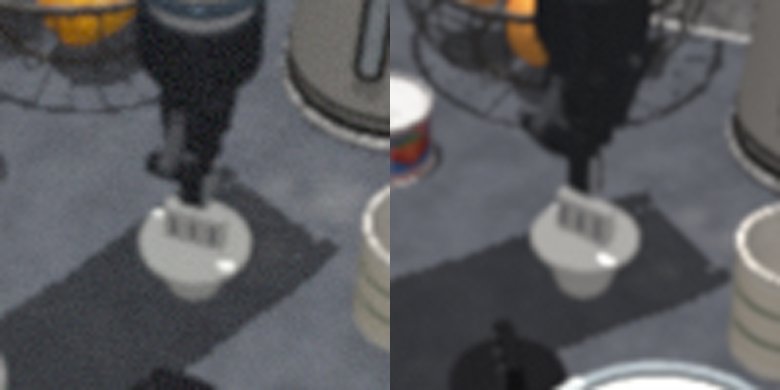

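View pics/w2.png

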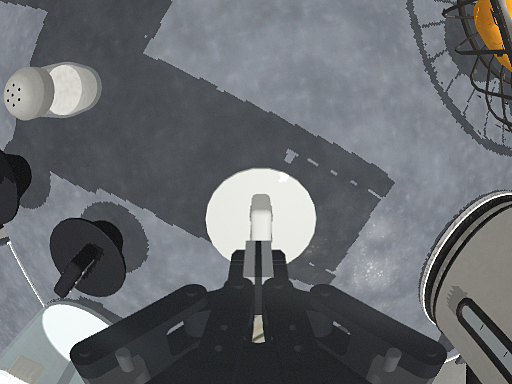

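Scene and side crops: the closed fingers stand behind the fin rather than on it. Wrist view: the fin is at (260,215), ahead of the fingers at (260,260), and the cartridge is upright. I re-measure where the cartridge and fingertips really are.

```bash
python3 - <<'E'
from h import *
o=r.observe();print(o["tool_pos"],o["tool_rot"])
for n in("wrist","scene","side"):
    p,d,K,V=shot(n);P=pts(d,K,V,n=="wrist")
    near=np.hypot(P[...,0]-.608,P[...,1]-.0715)<.08
    w=p.min(-1)>110
    for lo,hi in((.036,.05),(.068,.085)):
        S=P[near&w&(P[...,2]>lo)&(P[...,2]<hi)]
        if len(S)>5:
            print(n,lo,len(S),S.mean(0).round(4),[np.round(x,4) for x in cv2.minAreaRect(S[:,:2].astype(np.float32))],[np.round(x,4) for x in cv2.minEnclosingCircle(S[:,:2].astype(np.float32))])
    S=P[near&(p.max(-1)<70)&(P[...,2]>.04)&(P[...,2]<.16)]
    for a in np.arange(.04,.16,.02):
        T=S[(S[:,2]>a)&(S[:,2]<a+.02)]
        if len(T)>3: print("  dark",a.round(2),len(T),np.median(T,0).round(3))
print(-(V[:3,:3].T@V[:3,3]))
E
```

```text
[0.60792085 0.07144522 0.07209291] [-1.55111978e+00 -2.73190476e+00  8.63552834e-05]
wrist 0.036 6640 [0.6049 0.0794 0.0431] [array([0.6067, 0.0758]), array([0.0751, 0.0692]), np.float64(28.8089)] [array([0.6085, 0.073 ]), np.float64(0.0381)]
wrist 0.068 727 [0.6014 0.0845 0.0741] [array([0.6028, 0.0821]), array([0.0133, 0.0236]), np.float64(29.7805)] [array([0.6039, 0.0819]), np.float64(0.0126)]
  dark 0.08 278 [0.602 0.081 0.096]
  dark 0.1 644 [0.602 0.081 0.109]
  dark 0.12 4316 [0.606 0.079 0.135]
  dark 0.14 9624 [0.603 0.081 0.152]
scene 0.036 333 [0.601  0.0626 0.0442] [array([0.6062, 0.0676]), array([0.0691, 0.0743]), np.float64(57.1643)] [array([0.6086, 0.0695]), np.float64(0.0388)]
scene 0.068 72 [0.6067 0.0681 0.0739] [array([0.6077, 0.0696]), array([0.0128, 0.0423]), np.float64(32.9106)] [array([0.6077, 0.0699]), np.float64(0.0217)]
  dark 0.08 7 [0.597 0.065 0.097]
  dark 0.1 21 [0.596 0.061 0.108]
  dark 0.12 24 [0.601 0.056 0.135]
  dark 0.14 53 [0.598 0.051 0.152]
side 0.036 283 [0.6021 0.062  0.0444] [array([0.6052, 0.0661]), array([0.0669, 0.0724]), np.float64(68.351)] [array([0.608 , 0.0702]), np.float64(0.0389)]
side 0.068 65 [0.6062 0.0675 0.0741] [array([0.6063, 0.0694]), array([0.0124, 0.043 ]), np.float64(35.5682)] [array([0.6071, 0.07  ]), np.float64(0.0217)]
  dark 0.08 6 [0.599 0.062 0.098]
  dark 0.1 24 [0.598 0.061 0.109]
  dark 0.12 61 [0.604 0.06  0.135]
  dark 0.14 120 [0.601 0.06  0.152]
[ 0.23646065 -0.65281183  0.73427571]
```

```bash
python3 - <<'E'
from h import *
p,d,K,V=shot("wrist");P=pts(d,K,V,True)
for v in range(180,345,8): print(v,p[v,259].tolist(),P[v,259].round(4),d[v,259].round(3), p[v,250].tolist(),P[v,250].round(4))
print("cam",(-(V[:3,:3].T@V[:3,3])).round(3),V[2,:3].round(3))
E
```

```text
180 [235, 236, 231] [0.5923 0.0983 0.044 ] 0.19 [234, 235, 231] [0.5874 0.0951 0.0431]
188 [235, 236, 232] [0.5952 0.0935 0.0431] 0.193 [234, 235, 230] [0.5902 0.0904 0.0428]
196 [157, 159, 152] [0.5965 0.0912 0.0513] 0.186 [237, 237, 232] [0.5928 0.086  0.044 ]
204 [157, 159, 151] [0.5965 0.0912 0.0652] 0.173 [245, 247, 242] [0.5645 0.1438 0.2265]
212 [208, 210, 202] [0.5972 0.09   0.074 ] 0.165 [146, 147, 146] [0.5937 0.0858 0.0698]
220 [230, 231, 226] [0.5993 0.0864 0.0756] 0.165 [154, 155, 155] [0.5959 0.0822 0.0714]
228 [230, 232, 227] [0.6021 0.0817 0.0744] 0.167 [194, 197, 189] [0.5982 0.0782 0.0723]
236 [232, 231, 226] [0.6046 0.0776 0.075 ] 0.168 [149, 147, 145] [0.6022 0.0712 0.0667]
244 [32, 29, 33] [0.6026 0.0809 0.0917] 0.151 [120, 121, 124] [0.5986 0.0785 0.0916]
252 [32, 31, 35] [0.6024 0.0811 0.1003] 0.143 [118, 123, 124] [0.5985 0.0792 0.101 ]
260 [39, 39, 40] [0.6024 0.0811 0.1079] 0.136 [120, 122, 124] [0.5988 0.0789 0.1077]
268 [46, 45, 46] [0.6024 0.081  0.1146] 0.13 [122, 122, 124] [0.5991 0.0787 0.1141]
276 [43, 45, 43] [0.6022 0.0813 0.1214] 0.123 [111, 113, 115] [0.5993 0.0788 0.1205]
284 [68, 69, 68] [0.6044 0.0778 0.1216] 0.124 [45, 45, 51] [0.5989 0.0798 0.1278]
292 [62, 63, 64] [0.6069 0.0736 0.121 ] 0.127 [44, 46, 49] [0.5989 0.08   0.1333]
300 [60, 62, 64] [0.6089 0.0702 0.1219] 0.127 [42, 42, 46] [0.5988 0.0803 0.1388]
308 [60, 59, 63] [0.6114 0.0661 0.1219] 0.128 [39, 43, 43] [0.6001 0.0782 0.1406]
316 [179, 174, 161] [ 0.6691 -0.0296  0.0053] 0.275 [53, 52, 59] [0.6057 0.0682 0.1326]
324 [169, 159, 137] [ 0.6694 -0.0302  0.0163] 0.265 [52, 51, 57] [0.608  0.0642 0.1327]
332 [176, 170, 158] [ 0.6692 -0.0298  0.0277] 0.254 [36, 37, 38] [0.6087 0.0632 0.1365]
340 [179, 175, 162] [ 0.669  -0.0296  0.0384] 0.244 [36, 35, 43] [0.6091 0.0626 0.1405]
cam [0.564 0.144 0.227] [ 0.167 -0.281 -0.945]
```

```bash
python3 - <<'E'
import cv2
a=cv2.imread("pics/w2.png")[150:360,180:340]
cv2.imwrite("pics/w2c.png",cv2.resize(a,None,fx=2.8,fy=2.8,interpolation=cv2.INTER_CUBIC))
E
```

```text
(no output)
```

View pics/w2c.png

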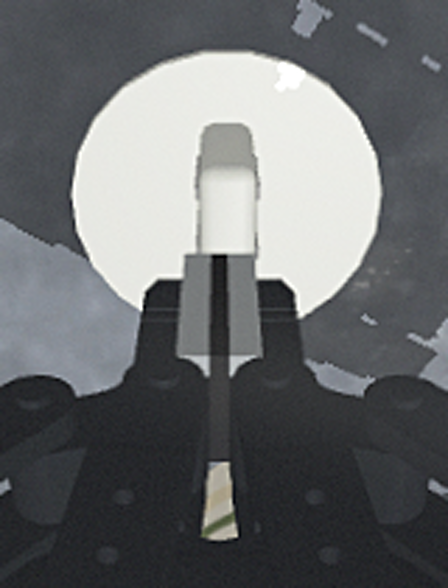

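The enlarged wrist view shows the gripper is in the right place horizontally, but its tips hide half of the fin top. Casting rays puts the closed tips at z≈0.085, which is 9 mm above the fin (0.075). The scene view agrees: it shows nothing dark below 0.09. So the tips stand about 12 mm behind the reported TCP, not 25 mm ahead of it, and the cartridge has not been touched. I reopen, go 30 mm lower in guarded steps, and close.

```bash
python3 -m jog '[0,0,0,0,0,-0.005,-1, 0,0,0,0,0,0,-1, 0,0,0,0,0,0,-1, 0,0,0,0,0,0,-1, 0,0,0,0,0,0,-1, 0,0,0,0,0,0.007,-1, 0,0,0,0,0,0.007,-1, 0,0,0,0,0,0.007,-1, 0,0,0,0,0,0,-1]' 40
python3 - <<'E'
from h import *
go((.608,.0715,.042),31)
p,d,K,V=shot("wrist");P=pts(d,K,V,True)
cv2.imwrite("pics/w3.png",cv2.resize(p[...,::-1],(512,384)))
R0=R.from_rotvec(r.observe()["tool_rot"]).as_matrix();t=r.observe()["tool_pos"]
Q=(P-t)@R0
m=(abs(Q[...,0])<.02)&(abs(Q[...,1])<.06)&(P[...,2]>.05)&(P[...,2]<.2)&(p.max(-1)<140)
S=Q[m]
for a in np.arange(-.06,.061,.01):
    T=S[(S[:,1]>a)&(S[:,1]<a+.01)]
    if len(T): print(a.round(2),len(T),"max tool z",np.percentile(T[:,2],99).round(4))
E
```

```text
time_s: 5.55
tool_pos: [0.6073, 0.0714, 0.0551]
tool_rot: [-1.55, -2.731, 0.002]
force: [-1.4, 0.2, -0.5]
gripper_width: 0.0855
finger_force: 0.0
t 5.55 tcp [0.6073 0.0714 0.0551] toolz [-1.7e-03 -2.0e-04 -1.0e+00] ydeg 30.83 F [-1.4   0.19 -0.48] w 0.0855 q6 [ 0.098 -0.44 ]
turn [-0.0015 -0.0007 -0.003 ] shift before turn [-0.0003  0.0007  0.0131] shift after turn [-0.0003  0.0007  0.0131]
-0.06 2065 max tool z -0.0345
-0.05 2530 max tool z -0.0261
-0.04 1248 max tool z -0.0761
-0.03 1499 max tool z -0.0871
-0.02 1446 max tool z -0.0843
-0.01 1464 max tool z -0.0179
0.0 1512 max tool z -0.0126
0.01 1406 max tool z -0.0846
0.02 1543 max tool z -0.0859
0.03 1164 max tool z -0.0746
0.04 2529 max tool z -0.0261
0.05 2635 max tool z -0.0353
```

View pics/w3.png

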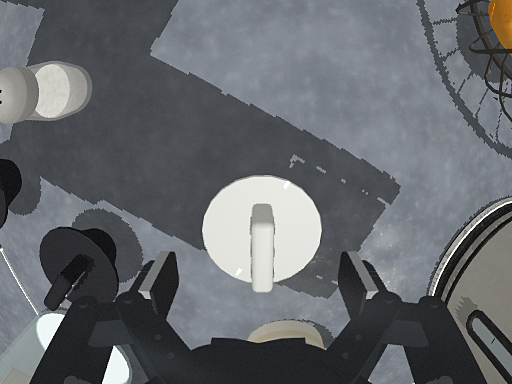

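Wrist view: the fin (262,245) is centred between the open pads at (160,280) and (357,280), and the open tips are at tool z −0.026. I go 18 mm lower, so that the pads close over about 26 mm of the fin.

```bash
python3 -m jog '[0,0,0,0,0.0007,0.007,-1, 0,0,0,0,0,0.006,-1, 0,0,0,0,0,0.005,-1, 0,0,0,0,0,0,-1]' 40
python3 -m jog '[0,0,0,0,0,0,0.3, 0,0,0,0,0,0,1, 0,0,0,0,0,0,1, 0,0,0,0,0,0,1, 0,0,0,0,0,0,1, 0,0,0,0,0,0,1]' 40
python3 -c "
from h import *
go((.608,.0715,.24),31)"
```

```text
time_s: 6.1
tool_pos: [0.6081, 0.0718, 0.0375]
tool_rot: [-1.551, -2.731, 0.001]
force: [-0.4, 0.1, -0.3]
gripper_width: 0.0855
finger_force: 0.0
time_s: 6.85
tool_pos: [0.6087, 0.0718, 0.0382]
tool_rot: [1.551, 2.732, 0.0]
force: [0.1, 0.6, 1.6]
gripper_width: 0.0111
finger_force: 43.1
t 6.85 tcp [0.6087 0.0718 0.0382] toolz [ 2.e-04  0.e+00 -1.e+00] ydeg 30.83 F [0.13 0.55 1.55] w 0.0111 q6 [ 0.098 -0.44 ]
turn [ 0.0002  0.0001 -0.003 ] shift before turn [ 0.     -0.0007 -0.2018] shift after turn [ 1.000e-04 -7.000e-04 -2.018e-01]
```

Gripped: opening 11 mm, 43 N. I lift, re-measure the collar with the fixed cameras, and check for tall obstacles near the way.

```bash
python3 -m jog '[0,0,0,0,0,-0.01,1, 0,0,0,0,0,-0.03,1, 0,0,0,0,0,-0.04,1, 0,0,0,0,0,-0.04,1, 0,0,0,0,0,-0.04,1, 0,0,0,0,0,-0.04,1, 0,0,0,0,0,-0.02,1, 0,0,0,0,0,0,1]' 40
cat >> h.py <<'E'
from scipy.optimize import least_squares
def circ(S,rad=None):
    f=lambda x:np.hypot(S[:,0]-x[0],S[:,1]-x[1])-(rad or x[2])
    s=least_squares(f,[*S[:,:2].mean(0),.035],loss="soft_l1",f_scale=.001); return s.x.round(4),np.abs(f(s.x)).mean().round(4)
def collar(p,P,c=(.518,-.205)):
    rr=np.hypot(P[...,0]-c[0],P[...,1]-c[1])
    S=P[(rr<.05)&(P[...,2]>.1365)&(P[...,2]<.147)]
    k=np.percentile(S[:,2],70); T=S[(S[:,2]>.1385)]
    print(" rim",len(T),"z",k.round(4),np.median(T,0).round(4),"fit",circ(T),"encl",[np.round(x,4) for x in cv2.minEnclosingCircle(T[:,:2].astype(np.float32))])
    D=P[(rr<.085)&(P[...,2]>.120)&(P[...,2]<.127)&(p.min(-1)>180)]
    print(" deck",len(D),np.median(D[:,2]).round(4),"encl",[np.round(x,4) for x in cv2.minEnclosingCircle(D[:,:2].astype(np.float32))])
E
python3 - <<'E'
from h import *
go((.63,-.138,.26),31)
for n in("scene","side"):
    p,d,K,V=shot(n);P=pts(d,K,V);print(n);collar(p,P)
    m=(P[...,2]>.17)&(P[...,0]>.3)&(P[...,0]<.9)&(P[...,1]<.03)&(P[...,1]>-.6)&(d>0)
    S=P[m]; 
    g=np.unique((S[:,:2]/.05).round().astype(int),axis=0)*.05
    print([tuple(x) for x in g.round(2)])
E
```

```text
time_s: 7.85
tool_pos: [0.6093, 0.0719, 0.2603]
tool_rot: [1.55, 2.729, 0.003]
force: [0.2, 0.5, -2.7]
gripper_width: 0.011
finger_force: 42.6
t 7.85 tcp [0.6093 0.0719 0.2603] toolz [ 3.7e-03  4.0e-04 -1.0e+00] ydeg 30.82 F [ 0.19  0.52 -2.69] w 0.011 q6 [ 0.098 -0.44 ]
turn [ 0.0034  0.0016 -0.0031] shift before turn [-0.1908 -0.0898  0.0003] shift after turn [-0.1906 -0.0904  0.0003]
scene
 rim 223 z 0.141 [ 0.52   -0.2089  0.1405] fit (array([ 0.5175, -0.2072,  0.0336]), np.float64(0.0012)) encl [array([ 0.518 , -0.2072]), np.float64(0.0366)]
 deck 2358 0.1243 encl [array([ 0.5188, -0.2116]), np.float64(0.0783)]
[(np.float64(0.5), np.float64(0.0)), (np.float64(0.55), np.float64(0.0)), (np.float64(0.55), np.float64(0.05)), (np.float64(0.6), np.float64(0.0)), (np.float64(0.6), np.float64(0.05)), (np.float64(0.65), np.float64(0.0)), (np.float64(0.75), np.float64(-0.35)), (np.float64(0.75), np.float64(-0.3)), (np.float64(0.75), np.float64(-0.25)), (np.float64(0.75), np.float64(-0.2)), (np.float64(0.75), np.float64(-0.15)), (np.float64(0.8), np.float64(-0.4)), (np.float64(0.8), np.flo
[... 1620 characters left out ...]
), np.float64(-0.35)), (np.float64(0.8), np.float64(-0.3)), (np.float64(0.8), np.float64(-0.25)), (np.float64(0.8), np.float64(-0.2)), (np.float64(0.85), np.float64(-0.4)), (np.float64(0.85), np.float64(-0.35)), (np.float64(0.85), np.float64(-0.3)), (np.float64(0.85), np.float64(-0.25)), (np.float64(0.85), np.float64(-0.2)), (np.float64(0.85), np.float64(-0.1)), (np.float64(0.9), np.float64(-0.4)), (np.float64(0.9), np.float64(-0.35)), (np.float64(0.9), np.float64(-0.25)), (np.float64(0.9), np.float64(-0.2)), (np.float64(0.9), np.float64(-0.15)), (np.float64(0.9), np.float64(-0.1)), (np.float64(0.9), np.float64(-0.05)), (np.float64(0.9), np.float64(0.0)), (np.float64(0.9), np.float64(0.05))]
```

```bash
python3 -m jog '[0,0,0,-0.02,-0.013,0,1, 0,0,0,-0.035,-0.02,0,1, 0,0,0,-0.038,-0.022,0,1, 0,0,0,-0.038,-0.022,0,1, 0,0,0,-0.028,-0.017,0,1, 0,0,0,-0.014,-0.009,0,1, 0,0,0,0,0,0,1, 0,0,0,0,0,0,1]' 40
python3 - <<'E'
from h import *
go((.5184,-.2052,.22),31)
p,d,K,V=shot("wrist");P=pts(d,K,V,True);collar(p,P)
cv2.imwrite("pics/w4.png",p[...,::-1])
t=r.observe()["tool_pos"]
for n in("wrist","scene","side"):
    if n!="wrist": p,d,K,V=shot(n);P=pts(d,K,V)
    zf=t[2]+.0053
    S=P[(abs(P[...,2]-zf)<.006)&(np.hypot(P[...,0]-t[0],P[...,1]-t[1])<.05)&(p.min(-1)>100)]
    if len(S)>5: print(n,"held flange",len(S),np.median(S,0).round(4),[np.round(x,4) for x in cv2.minEnclosingCircle(S[:,:2].astype(np.float32))],circ(S[np.hypot(*(S[:,:2]-t[:2]).T)>.03],.038))
E
```

```text
time_s: 8.95
tool_pos: [0.6086, -0.1284, 0.2576]
tool_rot: [-1.55, -2.731, -0.0]
force: [-0.7, 0.2, -1.4]
gripper_width: 0.0113
finger_force: 42.6
t 8.95 tcp [ 0.6086 -0.1284  0.2576] toolz [-8.e-04  7.e-04 -1.e+00] ydeg 30.86 F [-0.72  0.18 -1.44] w 0.0113 q6 [-0.227 -0.766]
turn [-0.0004 -0.001  -0.0025] shift before turn [-0.0197 -0.1168  0.0377] shift after turn [-0.0194 -0.1168  0.0376]
 rim 626 z 0.1396 [ 0.5189 -0.2054  0.1394] fit (array([ 0.5182, -0.2047,  0.0338]), np.float64(0.001)) encl [array([ 0.5182, -0.205 ]), np.float64(0.0364)]
 deck 6788 0.1232 encl [array([ 0.5177, -0.2059]), np.float64(0.0721)]
wrist held flange 6878 [ 0.5946 -0.1133  0.2626] [array([ 0.6078, -0.1277]), np.float64(0.0379)] (array([ 0.6107, -0.1318,  0.035 ]), np.float64(0.003))
scene held flange 582 [ 0.595  -0.141   0.2638] [array([ 0.6073, -0.1298]), np.float64(0.0384)] (array([ 0.6103, -0.1268,  0.035 ]), np.float64(0.0032))
side held flange 478 [ 0.5955 -0.1414  0.2641] [array([ 0.6074, -0.1296]), np.float64(0.0391)] (array([ 0.6094, -0.1268,  0.035 ]), np.float64(0.0031))
```

View pics/w4.png

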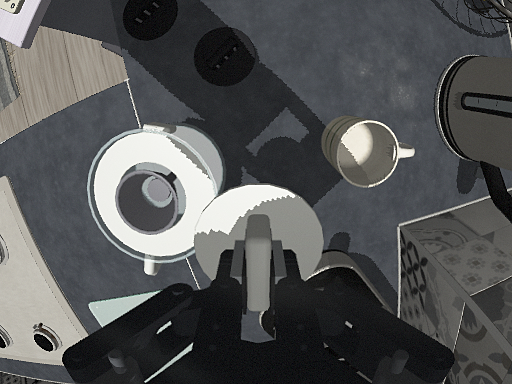

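Wrist view: the jug's collar is at (150,198), the held cartridge at (258,235), and the mug (365,150) is clear. Wrist and fixed cameras agree on the displacement to within 0.3 mm: (−0.0895, −0.0774). I move over the collar at z 0.20 and check.

```bash
python3 -m jog '[0,0,0,-0.002,-0.012,0,1, 0,0,0,-0.005,-0.028,0,1, 0,0,0,-0.005,-0.03,0,1, 0,0,0,-0.005,-0.028,0,1, 0,0,0,-0.0035,-0.0185,0,1, 0,0,0,0,0,0.02,1, 0,0,0,0,0,0.025,1, 0,0,0,0,0,0.0126,1, 0,0,0,0,0,0,1, 0,0,0,0,0,0,1]' 40
python3 - <<'E'
from h import *
go((.5191,-.2058,.1415),30.86)
t=r.observe()["tool_pos"]
for n in("scene","side","wrist"):
    p,d,K,V=shot(n);P=pts(d,K,V,n=="wrist")
    zf=t[2]+.0055
    m=(abs(P[...,2]-zf)<.006)&(np.hypot(P[...,0]-t[0],P[...,1]-t[1])<.05)&(p.min(-1)>80)
    S=P[m]
    if len(S)>5: print(n,"flange",len(S),np.median(S,0).round(4),[np.round(x,4) for x in cv2.minEnclosingCircle(S[:,:2].astype(np.float32))])
E
```

```text
time_s: 10.35
tool_pos: [0.5198, -0.207, 0.2013]
tool_rot: [1.55, 2.731, 0.0]
force: [-0.0, 0.4, -1.7]
gripper_width: 0.0112
finger_force: 42.5
t 10.35 tcp [ 0.5198 -0.207   0.2013] toolz [ 1.2e-03 -5.0e-04 -1.0e+00] ydeg 30.84 F [-0.03  0.43 -1.74] w 0.0112 q6 [-0.4   -0.938]
turn [ 0.0008  0.001  -0.0004] shift before turn [ 0.0015 -0.      0.0598] shift after turn [0.0014 0.     0.0598]
scene flange 720 [ 0.5065 -0.2195  0.2074] [array([ 0.5188, -0.2086]), np.float64(0.0382)]
side flange 612 [ 0.5069 -0.2202  0.2074] [array([ 0.5181, -0.2086]), np.float64(0.0387)]
wrist flange 7124 [ 0.506  -0.1915  0.2064] [array([ 0.5189, -0.2062]), np.float64(0.0382)]
```

```bash
python3 -m jog '[0,0,0,0.0015,0.0002,0.01,1, 0,0,0,0,0,0.015,1, 0,0,0,0,0,0.015,1, 0,0,0,0,0,0.01,1, 0,0,0,0,0,0,1, 0,0,0,0,0,0,1]' 40
python3 -m jog '[0,0,0,0,0,0.002,1, 0,0,0,0,0,0.002,1, 0,0,0,0,0,0.002,1, 0,0,0,0,0,0,1]' 40
python3 -c "
from h import *
go((.5191,-.2058,.141),30.86)"
```

```text
time_s: 11.25
tool_pos: [0.5189, -0.2056, 0.1507]
tool_rot: [1.551, 2.732, 0.0]
force: [0.5, -0.0, -1.5]
gripper_width: 0.0109
finger_force: 42.5
time_s: 11.75
tool_pos: [0.5185, -0.2054, 0.1444]
tool_rot: [-1.551, -2.732, 0.0]
force: [0.1, -0.3, -2.1]
gripper_width: 0.0113
finger_force: 42.5
t 11.75 tcp [ 0.5185 -0.2054  0.1444] toolz [-3.e-04  1.e-04 -1.e+00] ydeg 30.82 F [ 0.06 -0.35 -2.11] w 0.0113 q6 [-0.398 -0.936]
turn [-0.0002 -0.0002 -0.0006] shift before turn [-0.0007  0.0003  0.0034] shift after turn [-0.0007  0.0003  0.0034]
```

```bash
python3 -m jog '[0,0,0,0,0,0.0015,1, 0,0,0,0,0,0.0015,1, 0,0,0,0,0,0,1]' 20
python3 -m jog '[0,0,0,0,0,0,0.5, 0,0,0,0,0,0,0.3, 0,0,0,0,0,0,0, 0,0,0,0,0,0,0, 0,0,0,0,0,0,0, 0,0,0,0,0,0,0]' 20
python3 - <<'E'
from h import *
go((.5191,-.2058,.21),30.86)
for n in("scene","side","wrist"):
    p,d,K,V=shot(n);P=pts(d,K,V,n=="wrist")
    m=(abs(P[...,2]-.145)<.007)&(np.hypot(P[...,0]-.519,P[...,1]+.206)<.045)&(p.min(-1)>80)
    S=P[m]; print(n,len(S),"flange z",np.median(S[:,2]).round(4),[np.round(x,4) for x in cv2.minEnclosingCircle(S[:,:2].astype(np.float32))])
    S=P[(abs(P[...,2]-.177)<.008)&(np.hypot(P[...,0]-.519,P[...,1]+.206)<.026)&(p.min(-1)>80)]; print("  fin",len(S),S.mean(0).round(4) if len(S) else "")
cv2.imwrite("pics/w5.png",p[...,::-1])
E
```

```text
time_s: 12.12
tool_pos: [0.5185, -0.2054, 0.1414]
tool_rot: [-1.551, -2.732, 0.0]
force: [0.5, -0.5, -3.2]
gripper_width: 0.0113
finger_force: 42.5
time_s: 12.88
tool_pos: [0.5186, -0.2054, 0.1415]
tool_rot: [1.551, 2.732, 0.0]
force: [-0.1, 0.8, 0.1]
gripper_width: 0.0422
finger_force: 0.0
t 12.875 tcp [ 0.5186 -0.2054  0.1415] toolz [ 0. -0. -1.] ydeg 30.83 F [-0.12  0.76  0.08] w 0.0422 q6 [-0.398 -0.937]
turn [ 0.      0.     -0.0006] shift before turn [-0.0006  0.0002 -0.0685] shift after turn [-0.0006  0.0002 -0.0685]
scene 547 flange z 0.1442 [array([ 0.5175, -0.2069]), np.float64(0.0382)]
  fin 46 [ 0.5159 -0.2099  0.1745]
side 486 flange z 0.1441 [array([ 0.5166, -0.2071]), np.float64(0.0382)]
  fin 70 [ 0.521  -0.2164  0.1748]
wrist 8174 flange z 0.143 [array([ 0.5181, -0.2045]), np.float64(0.0386)]
  fin 1809 [ 0.516  -0.202   0.1745]
```

View pics/w5.png

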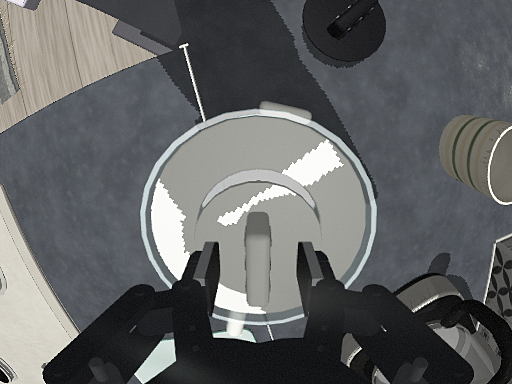

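Wrist view: the cartridge is seated in the collar, its fin (258,255) is free between the open pads, and the flange is level on the rim (flange z 0.144, centred). I rise, shut the fingers, and come down to just over the fin for the push.

```bash
python3 -m jog '[0,0,0,0,0,-0.01,0, 0,0,0,0,0,-0.015,0, 0,0,0,0,0,-0.02,0, 0,0,0,0,0,0,1, 0,0,0,0,0,0,1, 0,0,0,0,0,0,1, 0,0,0,0,0,0,1, 0,0,0,0,0,0.01,1, 0,0,0,0,0,0.007,1, 0,0,0,0,0,0,1, 0,0,0,0,0,0,1]' 20
python3 - <<'E'
from h import *
go((.5186,-.2056,.1635),30.83)
p,d,K,V=shot("wrist");P=pts(d,K,V,True)
o=r.observe();t=o["tool_pos"];R0=R.from_rotvec(o["tool_rot"]).as_matrix();Q=(P-t)@R0
S=Q[(abs(Q[...,0])<.02)&(abs(Q[...,1])<.008)&(Q[...,2]>-.05)&(Q[...,2]<0)&(p.max(-1)<140)];print("tip tool z",np.percentile(S[:,2],99))
m=(abs(P[...,2]-.143)<.007)&(np.hypot(P[...,0]-.519,P[...,1]+.206)<.045)&(p.min(-1)>80)
S=P[m];print(np.median(S[:,2]),cv2.minEnclosingCircle(S[:,:2].astype(np.float32)))
for i in range(6): print(r.observe()["force"].round(2))
E
```

```text
time_s: 14.4
tool_pos: [0.5186, -0.2054, 0.1694]
tool_rot: [-1.551, -2.732, 0.0]
force: [0.5, 0.1, 0.1]
gripper_width: 0.0001
finger_force: 0.0
t 14.4 tcp [ 0.5186 -0.2054  0.1694] toolz [-2.e-04  1.e-04 -1.e+00] ydeg 30.83 F [0.47 0.14 0.1 ] w 0.0001 q6 [-0.398 -0.936]
turn [-0.0002 -0.0002 -0.    ] shift before turn [-0.0001 -0.0001  0.0059] shift after turn [-0.0001 -0.0001  0.0059]
tip tool z -0.003136046786962856
0.1430428281357783 ((0.517737865447998, -0.20483146607875824), 0.03827898949384689)
[ 0.08 -0.11 -0.36]
[ 0.08 -0.11 -0.36]
[ 0.08 -0.11 -0.36]
[ 0.08 -0.11 -0.36]
[ 0.08 -0.11 -0.36]
[ 0.08 -0.11 -0.36]
```

```bash
python3 -m jog '[0,0,0,0,0,0.001,1, 0,0,0,0,0,0.001,1, 0,0,0,0,0,0.001,1, 0,0,0,0,0,0.001,1, 0,0,0,0,0,0,1]' 
python3 -m jog '[0,0,0,0,0,0.0005,1, 0,0,0,0,0,0.0005,1, 0,0,0,0,0,0.0005,1, 0,0,0,0,0,0,1]'
python3 -m jog '[0,0,0,0,0,0.0005,1, 0,0,0,0,0,0.0005,1, 0,0,0,0,0,0,1]'
```

```text
time_s: 15.08
tool_pos: [0.5185, -0.2054, 0.1654]
tool_rot: [-1.551, -2.732, 0.0]
force: [-0.7, -0.3, 1.1]
gripper_width: -0.0003
finger_force: 0.0
time_s: 15.58
tool_pos: [0.5186, -0.2054, 0.164]
tool_rot: [-1.551, -2.732, 0.0]
force: [-0.5, -0.4, -0.5]
gripper_width: 0.0001
finger_force: 0.0
time_s: 15.95
tool_pos: [0.5187, -0.2055, 0.1632]
tool_rot: [1.551, 2.732, 0.0]
force: [-0.9, 1.1, 2.9]
gripper_width: 0.0
finger_force: 1.2
```

```bash
python3 -m jog '[0,0,0,0,0,0.0005,1, 0,0,0,0,0,0.0005,1, 0,0,0,0,0,0,1]' | sed -n '2p;4p'
python3 -m jog '[0,0,0,0,0,0.0005,1, 0,0,0,0,0,0.0005,1, 0,0,0,0,0,0,1]'| sed -n '2p;4p'
python3 -m jog '[0,0,0,0,0,0.0005,1, 0,0,0,0,0,0.0005,1, 0,0,0,0,0,0,1]'| sed -n '2p;4p'
```

```text
tool_pos: [0.5187, -0.2055, 0.1621]
force: [-0.3, -0.4, 3.2]
tool_pos: [0.5187, -0.2055, 0.161]
force: [0.0, 0.1, 2.2]
tool_pos: [0.5186, -0.2055, 0.16]
force: [-0.8, -0.4, 2.9]
```

Sliding at about 3 N. I continue in 0.5 mm steps, watching the force.

```bash
python3 -m jog '[0,0,0,0,0,0.0005,1, 0,0,0,0,0,0,1]' | sed -n '2p;4p'
python3 -m jog '[0,0,0,0,0,0.0003,1, 0,0,0,0,0,0,1]'| sed -n '2p;4p'
```

```text
tool_pos: [0.5187, -0.2054, 0.1595]
force: [0.8, -0.4, 3.6]
tool_pos: [0.5187, -0.2055, 0.1592]
force: [-0.5, -0.4, 3.1]
```

```bash
python3 -m jog '[0,0,0,0,0,0.0005,1, 0,0,0,0,0,0,1]' | sed -n '2p;4p'
```

```text
tool_pos: [0.5187, -0.2054, 0.1589]
force: [-1.0, 0.3, 5.2]
```

```bash
python3 -m jog '[0,0,0,0,0,0.0005,1, 0,0,0,0,0,0,1]' | sed -n '2p;4p'
```

```text
tool_pos: [0.5188, -0.2055, 0.1589]
force: [-2.6, 1.6, 9.8]
```

It has stopped dead at z 0.1589 with the force rising about 10 N/mm, so it is on the rest. I bring the push to about 15 N.

```bash
python3 -m jog '[0,0,0,0,0,0.0003,1, 0,0,0,0,0,0,1]' | sed -n '2p;4p'
```

```text
tool_pos: [0.5188, -0.2055, 0.1589]
force: [-3.7, 1.4, 12.4]
```

```bash
python3 -m jog '[0,0,0,0,0,0.0002,1, 0,0,0,0,0,0,1]' | sed -n '2p;4p'
```

```text
tool_pos: [0.5188, -0.2055, 0.1589]
force: [-4.0, 0.8, 13.6]
```

```bash
python3 -m jog '[0,0,0,0,0,0.0002,1, 0,0,0,0,0,0,1, 0,0,0,0,0,0,1, 0,0,0,0,0,0,1]' | sed -n '1,2p;4p'
python3 -m jog '[0,0,0,0,0,0,1, 0,0,0,0,0,0,1, 0,0,0,0,0,0,1, 0,0,0,0,0,0,1, 0,0,0,0,0,0,1, 0,0,0,0,0,0,1, 0,0,0,0,0,0,1]' | sed -n '1,2p;4p'
```

```text
time_s: 19.08
tool_pos: [0.5189, -0.2056, 0.1589]
force: [-3.7, 2.1, 15.5]
time_s: 19.95
tool_pos: [0.5189, -0.2055, 0.1589]
force: [-4.6, 2.3, 15.0]
```

15 N held for over a second. I add a little margin for the collar's friction, hold again, then back off straight up.

```bash
python3 -m jog '[0,0,0,0,0,0.0002,1, 0,0,0,0,0,0,1, 0,0,0,0,0,0,1, 0,0,0,0,0,0,1, 0,0,0,0,0,0,1, 0,0,0,0,0,0,1, 0,0,0,0,0,0,1, 0,0,0,0,0,0,1]' | sed -n '1,2p;4p'
python3 -m jog '[0,0,0,0,0,-0.001,1, 0,0,0,0,0,-0.002,1, 0,0,0,0,0,-0.01,1, 0,0,0,0,0,-0.03,1, 0,0,0,0,0,-0.03,1, 0,0,0,0,0,0,1, 0,0,0,0,0,0,1, 0,0,0,0,0,0,1]' | sed -n '1,2p;4p'
python3 - <<'E'
from h import *
for n in("scene","side","wrist"):
    p,d,K,V=shot(n);P=pts(d,K,V,n=="wrist")
    c=np.hypot(P[...,0]-.518,P[...,1]+.206)
    S=P[(abs(P[...,2]-.139)<.006)&(c<.043)&(p.min(-1)>80)]
    A=np.linalg.lstsq(np.c_[S[:,:2]-[.518,-.206],np.ones(len(S))],S[:,2],rcond=None)[0]
    F=P[(abs(P[...,2]-.17)<.007)&(c<.026)&(p.min(-1)>80)]
    print(n,len(S),"flange z",np.median(S[:,2]).round(4),"tilt",A[:2].round(3),[np.round(x,4) for x in cv2.minEnclosingCircle(S[:,:2].astype(np.float32))],"fin",len(F),np.median(F[:,2]).round(4),[np.round(x,4) for x in cv2.minAreaRect(F[:,:2].astype(np.float32))])
E
```

```text
time_s: 20.95
tool_pos: [0.5189, -0.2056, 0.1589]
force: [-4.7, 1.4, 16.0]
time_s: 21.95
tool_pos: [0.5179, -0.2051, 0.2292]
force: [-0.4, 0.7, -0.4]
scene 737 flange z 0.1401 tilt [ 0.005 -0.001] [array([ 0.5169, -0.2071]), np.float64(0.0382)] fin 162 0.1709 [array([ 0.5164, -0.2073]), array([0.0128, 0.0437]), np.float64(29.381)]
side 606 flange z 0.1397 tilt [0.005 0.011] [array([ 0.5162, -0.2063]), np.float64(0.0384)] fin 147 0.1705 [array([ 0.5166, -0.2073]), array([0.0133, 0.0426]), np.float64(31.8283)]
wrist 4571 flange z 0.1386 tilt [ 0.001 -0.002] [array([ 0.5172, -0.205 ]), np.float64(0.0383)] fin 835 0.1703 [array([ 0.5173, -0.2044]), array([0.0129, 0.0433]), np.float64(30.3046)]
```

The cartridge is upright, centred within about 1 mm, landed and clear of the robot, so I hand in.

```bash
python3 -c "
from bench import r
print(r.finish_job())"
```

```text
the job is handed in; nothing more can be done
None
```

I nested the cartridge in the collar and pushed it down onto the hard rest (collar about 5 mm down), held it at about 15–16 N for over a second, left it upright and centred to about 1 mm with the arm clear, and handed the job in; no verdict came back.

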